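# Try the choke of a rebuilt carburettor, then hold its throttle at the mark

## Robot

A 6-joint arm with a two-finger parallel gripper is mounted at the origin on a cart in front of the work surface, level with it; the furniture and walls round the work are solid. World frame = base frame: x ahead of the robot, y to its left, z up, the work surface at z = 0. Lengths are in mm, angles in degrees, forces in N, time in s.
With the tool pointing down it reaches from about 300 to 850 mm from the base axis. Payload 4.2 kg.
Tool frame: the origin (TCP) lies on the centre line of the jaws, within the pads' length; the fingertips stand 14 mm ahead of it and the grasp point (between the pads) lies 5 mm behind it (env.finger_overhang is the z of the fingertips in the tool frame, in mm); z points along the fingers, y is the line along which they close (so a half turn about z gives the same grasp; the last joint's range is limited). The gripper opens to 91 mm and grips with 3 to 60 N. Pads are 32 mm wide; open, the fingers measure 118 mm over their backs; the gripper's body (76 mm by 178 mm) begins 60 mm behind the grasp point.
Start: joints at [-74.026, 18.312, 89.639, -0, 72.044, -1.146], TCP at [169.268, -549.536, 227.976] pointing down, gripper open.
Joint ranges: [-177.97, 177.97], [-48.28, 115.42], [12.27, 149.76], [-77.06, 257.06], [2.81, 150.46], [-146.56, 146.56]. Speed limits (degrees/s): [147.25, 147.25, 180, 180, 180, 180].

## Interface

Orientations are given as [roll, pitch, yaw] about the fixed x, y, z axes, in that order (R = Rz(yaw) Ry(pitch) Rx(roll)).
In Python, from workcell import sensors, viewer, env gives the robot as it stands. The module is installed in compiled form; this text tells all that it offers.
- The arm moves only by the tool step_arm, never from a script. Its argument "plan" is one flat list of numbers, 6 for each row, row after row: the shift along the tool's x, y, z in cm, then the turn, a rotation vector about the tool's x, y, z in rad. In form: [x, y, z, wx, wy, wz, x, y, z, wx, wy, wz, ...]. A call has 1 to 5 rows; each row shifts and turns the commanded pose from where the row before left it, along the tool's axes as they then stand; what a row does not reach is not made up. A row lasts 1/12 s, in which the tool goes at most 41.7 mm and 7.16 degrees, less where a joint would pass 70% of its speed; a pose out of reach is approached as far as the arm can. A call is refused whole if a number of a shift passes 4.17 or a number of a turn 0.125, either way. A call with a gripper value outside its range is refused whole. "hand" is the finger opening in cm, from 0 to 9.12, set as the call begins (left out, the last holds). The fingers move at their own pace and stop on an object; "newtons" is the grip in N (left out, the last holds). Time passes only in rows, so rows that do not move let the fingers close. It gives the time, the measured TCP pose, the force, the opening and the grip force at its end, in the units of the state.
- sensors.state(): the state, without advancing time (a new reading comes with each control period).
- viewer.grab_frame(name): name is "scene" or "top"; returns a dict with "img" (480x640x3 uint8, red, green, blue), "fx", "fy", "cx", "cy" (pixels), "position" and "attitude" of the camera in the world. Camera axes: x right, y down, z forward; pixel columns grow to the right and rows downward; lengths in mm; the calibration is good to about 2 mm. A picture is of the moment at which its call begins. There is no depth.
- env.job_done(): hands the job in; it is judged then, once.
Trained networks look in a picture, given as the dict that the camera call returned (one of the last four; its "shot" number tells which), for a name from the list of things; names that differ only in an ending like _2 or _b are one class to them, and where a whole thing is asked for, a point or a joint stands for the part that bears it (a point fixed in the world has none). Each returns a list of dicts, best first, with "score" (0 to 1); they miss things now and then, are a little off and sometimes report something else, mostly with a low value. They report only what shows in the picture. A call takes as long as a camera call.
- viewer.boxes_of(name, picture): "location" ([column, row] in pixels, amid what is visible of it).
- viewer.pinpoint(name, picture): "location" ([column, row] in pixels: a listed point, or the origin of a listed thing).
The state is a dict: "time_s": time; "qpos": joint angles; "qvel": joint speeds; "effort": joint torques, N m; "ee_pos": TCP position; "ee_rot": TCP orientation; "force": force on the tool from outside, world axes, zero at the start; "torque": the same for the moment, N m; "gripper_width": finger opening in mm; "gripper_force": force on a finger pad.
Only numpy, scipy, OpenCV 4.12 (cv2) and the standard library are available. Lean on these libraries where they do the work, as an engineer would, in place of code of your own. Each camera call takes 0.05 s, during which the arm holds its last target. There are 200 camera calls.

## Task

The rebuilt carburettor on its setting stand is about to have its throttle stop screw set. Turn the choke knob clockwise all the way to its stop and let go so that it springs fully back, then pull the throttle rod out by its knob until its pointer lines up with the index clip on the rail. Finish while still holding the knob so that the pointer stays steady at the clip; leave the clip and the loose things on the table where they are.

Things in the scene. Friction and masses are not known exactly. Their poses are not given: they have to be found in the camera images.
- stand: Fixed stand: dark steel plate 145 x 134 x 12 mm with a carburettor and, along one side, a guide rail for the throttle rod. Origin on the table under the carburettor; z up; x runs along the rod from pull knob to carburettor (the rod pulls out along -x); +y is the choke side, -y the rail side. Nothing but the choke knob (top 134 mm) stands higher than 121 mm above the table.
- choke (a joint): Choke knob turn, rad: 0 = sprung home (flap open), 1.2 = stop (flap shut); grows as the knob turns clockwise seen from above. A spring of about 0.025 N m at home and 0.085 N m at the stop returns it in under a second when let go.
- choke_grip (a point): Grip point of the black wing knob on the carburettor, vertical axis: bar 34 long x 10 thick x 21 mm high (4 mm of hub, radius 12.5, below). Point on the axis 126 mm above the table, 13 mm above the bar's underside, 8 mm below its top; x along the bar, z up. At home x is parallel to the stand's x. It is at (0, 26, 126) mm in the stand's frame. 40 mm free on each side of the bar above 108 mm.
- throttle (a joint): How far the throttle rod is drawn out, m: 0 = sprung home, 0.036 = end of travel. Spring force on it: 4.3 N at home, rising 0.24 N per mm, to about 12 N at 0.031; it runs home if let go. Pointer and index clip line up when throttle equals index_clip.
- pull_grip (a point): Grip point of the black spool-shaped knob on the front end of the throttle rod, axis level along the stand's x: waist 20 mm diameter x 24 mm long, front flange 34 mm diameter, back flange 27 mm. Point on the axis at the middle of the waist, 104 mm above the table; axes as the stand's. Grip the waist from above, a finger at each side. At home it is at (-122, -46, 104) mm in the stand's frame.
- index_clip (a joint): Where the index clip is set on the rail, m: its distance beyond the pointer's home position, 0.013 to 0.031, different each time. Stiff (slips at about 8 N); not to be moved.
- pointer_tip (a point): Top of the thin dark steel blade (2 mm thick) that stands on the brass collar of the throttle rod, above the graduated rail (a line every 5 mm): the pointer. About 120 mm above the table. Moves with the rod; axes as the stand's.
- index_tip (a point): Tip of the thin brass finger (2 mm thick) that rises from the small clip on the rail's outer edge and bends in over the rod; it ends 2 mm beside the pointer's path, 120 mm above the table: the mark. Axes as the stand's.
- parts_tin: Loose bystander: open round tin, 94 mm diameter, 35 mm high; origin centre of underside.
- screwdriver_black: Loose bystander: screwdriver with dark handle, 29 x 166 x 29 mm, lying flat.
- screwdriver_orange: Loose bystander: screwdriver with orange handle, 30 x 211 x 29 mm, lying flat.
- spark_plug: Loose bystander: spark plug, 21 x 58 x 24 mm, lying flat.
- hex_key: Loose bystander: bent hexagon key, 34 x 124 x 9 mm, lying flat.
- red_pliers: Loose bystander: red pliers, 40 x 145 x 12 mm, lying flat.

How it is judged (in metres and radians):
On the way, in this order (a step that is already met when the one before it is completed fails the run):
1. the choke knob is turned to its stop (value of joint choke above 1.12 rad), for 0.1 s.
2. the choke knob is let go and has sprung back home (value of joint choke below 0.08 rad and contact force between each of the arm, the fingers and choke below 0.1 N), for 0.2 s.
3. the throttle rod is drawn out to the index clip (x of pointer_tip in the frame of index_tip between -0.003 and 0.003 m and contact force between the fingers and throttle above 2 N), for 0.2 s.
At the end, for the whole second after the job is handed in: The fingers still hold the pull knob (more than 2 N on it), the pointer stands within 3 mm of the index clip along the rail and is still, the choke knob is back home (under 0.08 rad) and untouched, and the clip is where it was (within 3 mm) (all of step 2 and all of step 3 and velocity of joint throttle between -0.01 and 0.01 m/s and distance of index_tip from where it was at the start of the episode below 0.003 m); the arm keeps its last pose, push and grip.
It fails at once if the index clip is shifted by more than 3 mm (distance of index_tip from where it was at the start of the episode above 0.003 m).
It fails at once if a loose thing on the table is shifted by more than 30 mm (distance of any of parts_tin, screwdriver_black, screwdriver_orange, spark_plug, hex_key, red_pliers from where it was at the start of the episode above 0.03 m).
It also fails if it takes over 54 s, if anything falls off the work surface, if the arm or the gripper's body presses on something with over 40 N, if the wrist force passes 120 N, or if a joint passes its speed limit or range.

## Working session

There is one attempt and no reset: what is moved stays moved. The work goes in short steps, Python scripts to look and compute and a tool call to move; the robot and the scene stay as the last step left them, time stands still between calls to the robot, and variables do not carry over. Pictures are saved under pics/ and viewed, at most 10 in all, crops included, and the job is handed in when it is done.

Besides the shell and the picture viewer there is one more tool, called after "Call:" as name(argument=value, ...) on one line, values as JSON. step_arm: Moves the arm, as the interface text tells. Its arguments: {"type":"object","properties":{"plan":{"type":"array","items":{"type":"number"}},"hand":{"type":"number"},"newtons":{"type":"number"}},"required":["plan"]}

```bash
mkdir -p pics; cat > h.py <<'E'
import numpy as np, cv2
from scipy.spatial.transform import Rotation as R
from workcell import sensors, viewer, env
def cam(p):
    a=np.array(p["attitude"],float)
    M=a if a.shape==(3,3) else (R.from_euler('xyz',a,degrees=True).as_matrix() if a.size==3 else R.from_quat(a).as_matrix())
    return np.array(p["position"],float),M
def ray(p,px):
    o,M=cam(p); d=M@np.array([(px[0]-p["cx"])/p["fx"],(px[1]-p["cy"])/p["fy"],1]); return o,d
def atz(p,px,z):
    o,d=ray(p,px); return o+d*(z-o[2])/d[2]
def proj(p,X):
    o,M=cam(p); c=M.T@(np.array(X,float)-o); return np.array([p["cx"]+p["fx"]*c[0]/c[2],p["cy"]+p["fy"]*c[1]/c[2]])
E
python3 - <<'E'
from h import *
Z=dict(stand=0,choke_grip=126,pull_grip=104,pointer_tip=120,index_tip=120,parts_tin=0)
for n in("scene","top"):
    p=viewer.grab_frame(n); cv2.imwrite(f"pics/{n}0.png",p["img"][:,:,::-1]); print(n,p["position"],p["attitude"],p["fx"])
    for k in Z:
        for r in viewer.pinpoint(k,p)[:2]: print(k,round(r["score"],2),np.round(r["location"],1),atz(p,r["location"],Z[k]).round(1))
print(sensors.state())
E
```

```text
scene [-361.26164105  616.43377025  912.23920783] [-1.28352739e+02 -4.42146320e-02 -1.18236075e+02] 531.2893345307901
stand 0.9 [362.5 260.6] [517.9  10.5   0. ]
choke_grip 0.44 [362.9 231.1] [489.4  34.9 126. ]
pull_grip 0.76 [412.7 226.4] [ 470.4 -102.7  104. ]
pointer_tip 0.52 [380.7 214.9] [532.1 -45.6 120. ]
parts_tin 0.63 [459.9 255.8] [ 412.1 -228.4    0. ]
top [ 455.41655439  126.24627242 1349.66150265] [-1.75205003e+02  4.93789540e-02 -9.05724157e+01] 612.3583485036667
stand 0.64 [359.4 272.8] [511.6  17.8   0. ]
choke_grip 0.55 [355.  278.3] [495.5  36.9 126. ]
pull_grip 0.78 [424.3 290.2] [ 470.7 -105.   104. ]
pointer_tip 0.55 [398.8 262. ] [527.6 -52.2 120. ]
pointer_tip 0.43 [345.9 186.1] [683.1  51.9 120. ]
index_tip 0.53 [403.3 267.5] [516.4 -61.  120. ]
parts_tin 0.93 [465.5 314.4] [ 418.2 -213.2    0. ]
parts_tin 0.2 [308.  309.5] [432.3 131.8   0. ]
{'time_s': 0.7, 'qpos': array([-7.40252569e+01,  1.83088029e+01,  8.96381239e+01,  3.19582552e-05,
        7.20424535e+01, -1.14569490e+00]), 'qvel': array([ 0.05220278, -0.03819007, -0.03365652,  0.0675004 , -0.00303634,
       -0.00629088]), 'effort': array([ 3.51991694e-04, -4.12221444e+01, -2.32189447e+01,  7.30076339e-02,
        3.76365823e-02, -1.41424246e-05]), 'ee_pos': array([ 169.27950357, -549.545119  ,  228.0129511 ]), 'ee_rot': array([1.79989382e+02, 1.81941520e-04, 1.71204281e+01]), 'force': array([ 0.64265643, -0.53242777,  0.14821048]), 'torque': array([ 0.0094013 ,  0.04550375, -0.02568471]), 'gripper_force': 0.0, 'gripper_width': 90.97977997407476}
```

```bash
python3 - <<'E'
import cv2
a=cv2.imread("pics/top0.png");cv2.imwrite("pics/c1.png",cv2.resize(a[190:350,290:490],None,fx=4,fy=3.75,interpolation=cv2.INTER_CUBIC)[:600,:800])
E
```

```text
(no output)
```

View pics/scene0.png

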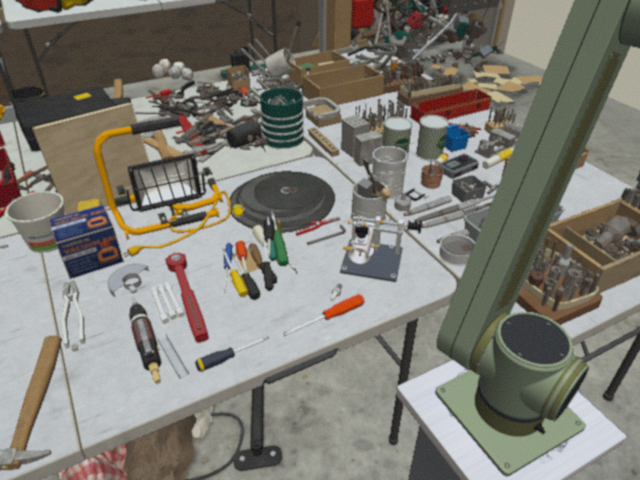

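View pics/c1.png

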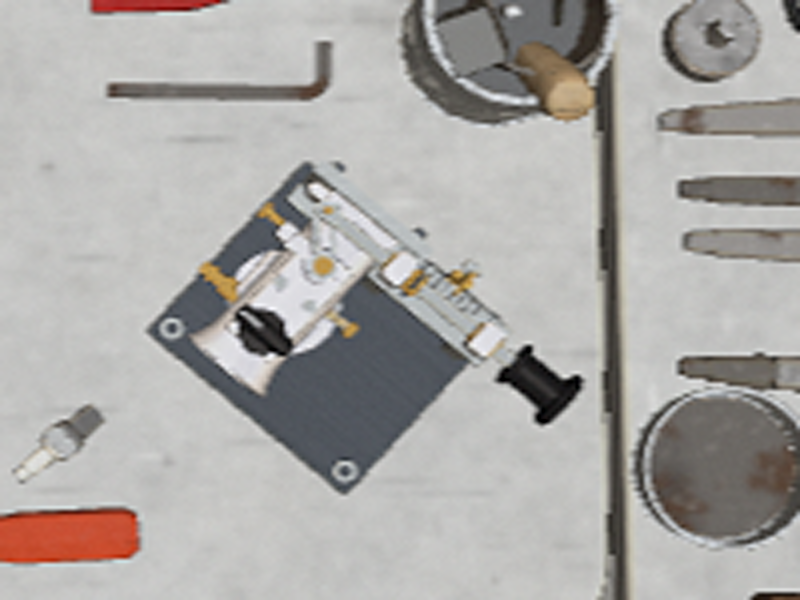

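```bash
cat >> h.py <<'E'
from scipy.optimize import least_squares
P=dict(stand=(0,0,0),choke_grip=(0,26,126),pull_grip=(-122,-46,104))
def S(v,X):
    c,s=np.cos(v[2]),np.sin(v[2]); return np.array([v[0]+c*X[0]-s*X[1],v[1]+s*X[0]+c*X[1],X[2]])
def inv(v,W):
    c,s=np.cos(v[2]),np.sin(v[2]); d=np.array(W[:2])-v[:2]; return np.array([c*d[0]+s*d[1],-s*d[0]+c*d[1],W[2]])
def fit(obs): # obs: (pic,name,px)
    f=lambda v:np.concatenate([proj(p,S(v,P[n]))-l for p,n,l in obs])
    r=least_squares(f,[512,18,np.radians(49.5)],loss='soft_l1'); return r.x,r.fun
def togo(T,yaw):
    s=sensors.state(); M=R.from_euler('xyz',s["ee_rot"],degrees=True).as_matrix()
    D=R.from_euler('xyz',[180,0,yaw],degrees=True).as_matrix()
    return (M.T@(np.array(T)-s["ee_pos"])/10).round(2), R.from_matrix(M.T@D).as_rotvec().round(3), s["ee_pos"].round(1), s["ee_rot"].round(2)
E
python3 - <<'E'
from h import *
obs=[];q=[]
for n in("scene","top","top"):
    p=viewer.grab_frame(n)
    for k in list(P)+["pointer_tip","index_tip"]:
        r=viewer.pinpoint(k,p)
        if r and r[0]["score"]>.3: (obs if k in P else q).append((p,k,np.array(r[0]["location"])))
v,e=fit(obs); print(v[:2],np.degrees(v[2]),e.reshape(-1,2).round(1).tolist(),[o[1] for o in obs])
for p,k,l in q: print(k,inv(v,atz(p,l,120)).round(1))
np.save("v.npy",v); c=S(v,P["choke_grip"]);print(c,S(v,P["pull_grip"]))
print(togo([c[0],c[1],200],np.degrees(v[2])))
E
```

```text
[510.70534789  19.58406041] 52.074071207626695 [[-0.6, 2.4], [1.5, 0.0], [-0.7, -0.1], [0.3, 2.0], [-111.1, -35.6], [2.0, -1.1], [-0.9, 0.4], [2.7, 0.2]] ['stand', 'choke_grip', 'pull_grip', 'stand', 'choke_grip', 'stand', 'choke_grip', 'pull_grip']
pointer_tip [-44.1 -63.7 120. ]
pointer_tip [-47.  -49.6 120. ]
index_tip [-65.2 -50.8 120. ]
pointer_tip [-42.  -55.7 120. ]
index_tip [-63.5 -49.  120. ]
[490.19639153  35.56475843 126.        ] [ 472.00407227 -104.92381591  104.        ]
(array([ 47.9 , -46.47,   2.79]), array([ 0.  ,  0.  , -0.61]), array([ 169.3, -549.5,  228. ]), array([180.  ,   0.  ,  17.12]))
```

```bash
python3 - <<'E'
from h import *
obs=[];q=[]
for n in("scene","top")*5:
    p=viewer.grab_frame(n)
    for k in list(P)+["pointer_tip","index_tip"]:
        r=viewer.pinpoint(k,p)
        if r and r[0]["score"]>.3: (obs if k in P else q).append((p,k,np.array(r[0]["location"]),n))
o2=[o[:3] for o in obs]
v,e=fit(o2); keep=[o for o,d in zip(obs,e.reshape(-1,2)) if np.hypot(*d)<8]
v,e=fit([o[:3] for o in keep]); print(v[:2],np.degrees(v[2]))
for n in("scene","top"):
    for k in P:
        d=[x for x,o in zip(e.reshape(-1,2),keep) if o[1]==k and o[3]==n]
        print(n,k,len(d),np.mean(d,0).round(1),np.std(d,0).round(1))
for p,k,l,n in q: print(n,k,inv(v,atz(p,l,120)).round(1))
a,b=atz(p,(333,277.5),12),atz(p,(376.25,315.3),12); print(np.degrees(np.arctan2(*(a-b)[[1,0]])),inv(v,a),inv(v,b))
np.save("v.npy",v); c=S(v,P["choke_grip"]);print(c,S(v,P["pull_grip"]))
print(togo([c[0],c[1],200],np.degrees(v[2])))
E
```

```text
[515.17008074  17.86846203] 48.823659120826534
scene stand 4 [-2.   1.7] [0.8 0.6]
scene choke_grip 4 [-1.  -0.1] [0.8 0.8]
scene pull_grip 4 [0.8 0.4] [0.3 1. ]
top stand 5 [ 1.6 -0.8] [1.2 1.2]
top choke_grip 5 [-1.1  1. ] [1.  1.5]
top pull_grip 5 [ 1.8 -0.1] [1.6 0.5]
top pointer_tip [-44.  -52.6 120. ]
top index_tip [-61.  -49.6 120. ]
scene pointer_tip [-34.  -54.4 120. ]
top pointer_tip [-47.8 -52.9 120. ]
scene pointer_tip [-40.2 -62.1 120. ]
top pointer_tip [-40.5 -53.1 120. ]
top index_tip [-59.6 -53.2 120. ]
scene pointer_tip [-47.3 -48.5 120. ]
top pointer_tip [-42.1 -49.1 120. ]
top index_tip [-64.6 -45.6 120. ]
scene pointer_tip [-34.5 -56.7 120. ]
scene index_tip [  2.   15.7 120. ]
top pointer_tip [-44.1 -52.9 120. ]
top index_tip [-60.6 -48.8 120. ]
48.21112852520741 [35.11874285 48.93579944 12.        ] [-89.39324918  50.26696748  12.        ]
[495.60022298  34.98630848 126.        ] [ 469.47147267 -104.24475273  104.        ]
(array([ 48.39, -46.25,   2.8 ]), array([ 0.   , -0.   , -0.553]), array([ 169.3, -549.5,  228. ]), array([180.  ,  -0.  ,  17.12]))
```

Call:
step_arm(plan=[2.42,-2.31,0,0,0,0,2.42,-2.31,0,0,0,0,2.42,-2.31,0,0,0,0,2.42,-2.31,0,0,0,0,2.42,-2.31,0,0,0,0], hand=4.2, newtons=25)

```text
time_s: 5.02
ee_pos: [251.4, -402.2, 228.0]
ee_rot: [180.0, -0.0, 17.1]
force: [1.0, 0.1, -0.3]
gripper_width: 60.7
gripper_force: 0.0
```

Call:
step_arm(plan=[2.42,-2.31,0,0,0,0,2.42,-2.31,0,0,0,0,2.42,-2.31,0,0,0,0,2.42,-2.31,0,0,0,0,2.42,-2.31,0,0,0,0])

```text
time_s: 5.43
ee_pos: [333.0, -256.1, 228.2]
ee_rot: [180.0, -0.0, 17.1]
force: [0.5, 0.1, -0.0]
gripper_width: 42.3
gripper_force: 0.0
```

Call:
step_arm(plan=[2.42,-2.31,0,0,0,0,2.42,-2.31,0,0,0,0,2.42,-2.31,0,0,0,0,2.42,-2.31,0,0,0,0,2.42,-2.31,0,0,0,0])

```text
time_s: 5.85
ee_pos: [414.7, -110.0, 228.2]
ee_rot: [180.0, -0.0, 17.1]
force: [0.3, 0.1, -0.4]
gripper_width: 42.3
gripper_force: 0.0
```

Call:
step_arm(plan=[2.42,-2.31,0,0,0,0,2.42,-2.31,0,0,0,0,2.42,-2.31,0,0,0,0,2.42,-2.31,0,0,0,0,2.42,-2.31,0,0,0,0])

```text
time_s: 6.27
ee_pos: [496.4, 36.2, 228.1]
ee_rot: [180.0, -0.0, 17.1]
force: [0.4, -1.2, 0.3]
gripper_width: 42.4
gripper_force: 0.0
```

Call:
step_arm(plan=[0,0,0.5,0,0,-0.11,0,0,0.5,0,0,-0.11,0,0,0.5,0,0,-0.11,0,0,0.5,0,0,-0.11,0,0,0.5,0,0,-0.11])

```text
time_s: 6.68
ee_pos: [495.8, 34.7, 202.7]
ee_rot: [180.0, 0.0, 49.0]
force: [0.1, -0.5, -0.2]
gripper_width: 42.2
gripper_force: 0.0
```

```bash
python3 - <<'E'
from h import *
v=np.load("v.npy"); c=S(v,P["choke_grip"]); print(togo([c[0],c[1],129],48.6), sensors.state()["time_s"])
for n in("scene","top"):
    p=viewer.grab_frame(n); print([(round(r["score"],2),np.round(r["location"])) for r in viewer.pinpoint("choke_grip",p)[:1]],proj(p,c))
    t=sensors.state()["ee_pos"]+[0,0,-14]; u=proj(p,t).astype(int); print(u)
    i=p["img"][max(u[1]-50,0):u[1]+70,u[0]-60:u[0]+60,::-1]; cv2.imwrite(f"pics/g_{n}.png",cv2.resize(i,None,fx=3,fy=3,interpolation=cv2.INTER_CUBIC))
a=[cv2.imread(f"pics/g_{n}.png") for n in("scene","top")]; h=min(x.shape[0] for x in a); cv2.imwrite("pics/g.png",np.hstack([x[:h] for x in a]))
E
```

```text
(array([ 0.01, -0.04,  7.37]), array([0.   , 0.   , 0.006]), array([495.8,  34.7, 202.7]), array([179.99,   0.  ,  48.97])) 6.6833
[(0.72, array([362., 231.]))] [361.54324926 229.74765176]
[363 208]
[] [355.93452343 278.2393282 ]
[358 276]
```

View pics/g.png

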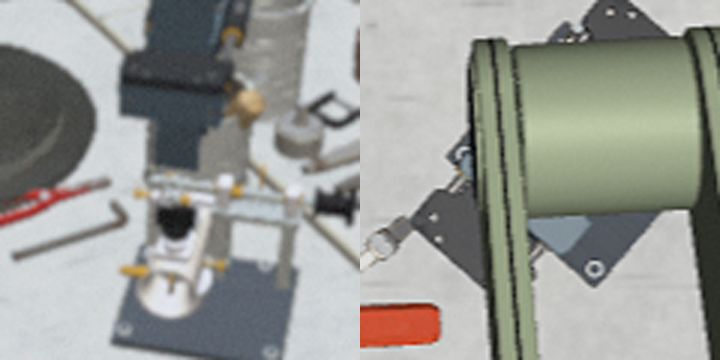

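Call:
step_arm(plan=[0,0,1.2,0,0,0,0,0,1.2,0,0,0,0,0,1.2,0,0,0,0,0,1.2,0,0,0,0,0,1.0,0,0,0])

```text
time_s: 7.3
ee_pos: [496.0, 34.4, 144.6]
ee_rot: [180.0, -0.0, 48.5]
force: [0.5, 0.7, 0.3]
gripper_width: 41.9
gripper_force: 0.0
```

Call:
step_arm(plan=[0,0,0.4,0,0,0,0,0,0.4,0,0,0,0,0,0.4,0,0,0,0,0,0.3,0,0,0])

```text
time_s: 7.63
ee_pos: [496.2, 34.5, 130.0]
ee_rot: [180.0, -0.0, 48.6]
force: [-0.5, 0.6, 0.1]
gripper_width: 41.9
gripper_force: 0.0
```

Call:
step_arm(plan=[0,0,0,0,0,0,0,0,0,0,0,0,0,0,0,0,0,0,0,0,0,0,0,0,0,0,0,0,0,0], hand=0.5, newtons=15)

```text
time_s: 8.05
ee_pos: [495.9, 34.6, 130.2]
ee_rot: [180.0, -0.0, 48.6]
force: [-4.4, 3.9, 1.5]
gripper_width: 11.5
gripper_force: 3.8
```

Call:
step_arm(plan=[0,0,0,0,0,0,0,0,0,0,0,0])

```text
time_s: 8.22
ee_pos: [495.3, 35.0, 130.2]
ee_rot: [-179.9, -0.0, 48.6]
force: [-3.6, 3.5, 2.9]
gripper_width: 9.8
gripper_force: 15.0
```

Call:
step_arm(plan=[0,-0.1,0,0,0,0,0,0,0,0,0,0.1,0,0,0,0,0,0.1,0,0,0,0,0,0.1,0,0,0,0,0,0.1], newtons=20)

```text
time_s: 8.63
ee_pos: [495.0, 35.4, 130.1]
ee_rot: [-180.0, -0.0, 25.5]
force: [-2.3, 1.7, 4.0]
gripper_width: 9.9
gripper_force: 20.0
```

Call:
step_arm(plan=[0,0,0,0,0,0.1,0,0,0,0,0,0.1,0,0,0,0,0,0.1,0,0,0,0,0,0.1])

```text
time_s: 8.97
ee_pos: [494.9, 35.7, 130.2]
ee_rot: [-180.0, 0.0, 2.5]
force: [-2.1, 4.5, 3.2]
gripper_width: 9.8
gripper_force: 20.0
```

```bash
python3 -c "
from h import *
s=sensors.state();print(s['force'],s['torque'],s['ee_pos'],s['ee_rot'],s['qpos'])"
```

```text
[-2.10695735  4.53384241  3.24157342] [0.69559275 0.42945218 0.09280955] [494.94321349  35.67695767 130.15035208] [-1.79951953e+02  1.01668762e-03  2.53102915e+00] [2.76382073e+00 1.63204802e+01 1.08089426e+02 5.82412379e-02
 5.55909289e+01 9.01998797e+01]
```

Call:
step_arm(plan=[0,-0.05,0,0,0,0.1,0,0,0,0,0,0.1,0,0,0,0,0,0.1,0,0,0,0,0,0.08,0,0,0,0,0,0.05])

```text
time_s: 9.38
ee_pos: [495.0, 36.0, 130.2]
ee_rot: [-180.0, 0.0, -22.0]
force: [-2.3, 4.1, 2.9]
gripper_width: 9.6
gripper_force: 20.0
```

Call:
step_arm(plan=[0,0,0,0,0,0.02,0,0,0,0,0,0,0,0,0,0,0,0])

```text
time_s: 9.63
ee_pos: [495.0, 36.0, 130.2]
ee_rot: [-180.0, 0.0, -22.9]
force: [-3.1, 4.2, 4.3]
gripper_width: 10.2
gripper_force: 20.1
```

```bash
python3 -c "
from h import *
s=sensors.state();print(s['force'],s['torque'],s['ee_pos'],s['ee_rot'])"
```

```text
[-3.11138836  4.21645792  4.31318973] [0.89302848 0.49121887 0.64655268] [495.00906496  36.02922643 130.16011991] [-1.79977765e+02  3.51518775e-04 -2.28729870e+01]
```

Call:
step_arm(plan=[0,0,0,0,0,0,0,0,0,0,0,0,0,0,0,0,0,0,0,0,0,0,0,0,0,0,0,0,0,0], hand=4.4)

```text
time_s: 10.05
ee_pos: [495.3, 35.1, 129.8]
ee_rot: [180.0, -0.0, -23.0]
force: [-0.0, -0.5, -1.1]
gripper_width: 40.8
gripper_force: 0.0
```

Call:
step_arm(plan=[0,0,-1,0,0,0,0,0,-1.5,0,0,0,0,0,-2.0,0,0,0,0,0,-2.5,0,0,0,0,0,-2.5,0,0,0])

```text
time_s: 10.47
ee_pos: [494.9, 35.4, 226.5]
ee_rot: [180.0, -0.0, -23.0]
force: [0.2, -0.8, -0.4]
gripper_width: 43.9
gripper_force: 0.0
```

```bash
python3 - <<'E'
from h import *
v=np.load("v.npy"); g=S(v,P["pull_grip"]);print(g, togo([g[0],g[1],220],48.6), sensors.state()["force"])
p=viewer.grab_frame("scene"); print([(r["score"],r["location"]) for r in viewer.pinpoint("choke_grip",p)[:1]])
u=(362,225); i=p["img"][u[1]-60:u[1]+60,u[0]-60:u[0]+100,::-1]; cv2.imwrite("pics/r.png",cv2.resize(i,None,fx=5,fy=5,interpolation=cv2.INTER_CUBIC))
E
```

```text
[ 469.47147267 -104.24475273  104.        ] (array([ 3.11, 13.84,  0.65]), array([ 1.00e-03,  0.00e+00, -1.25e+00]), array([494.9,  35.4, 226.5]), array([ 1.7997e+02, -1.0000e-02, -2.3000e+01])) [ 0.21714627 -0.75803806 -0.41039867]
[(0.69, [361.4, 232.1])]
```

View pics/r.png

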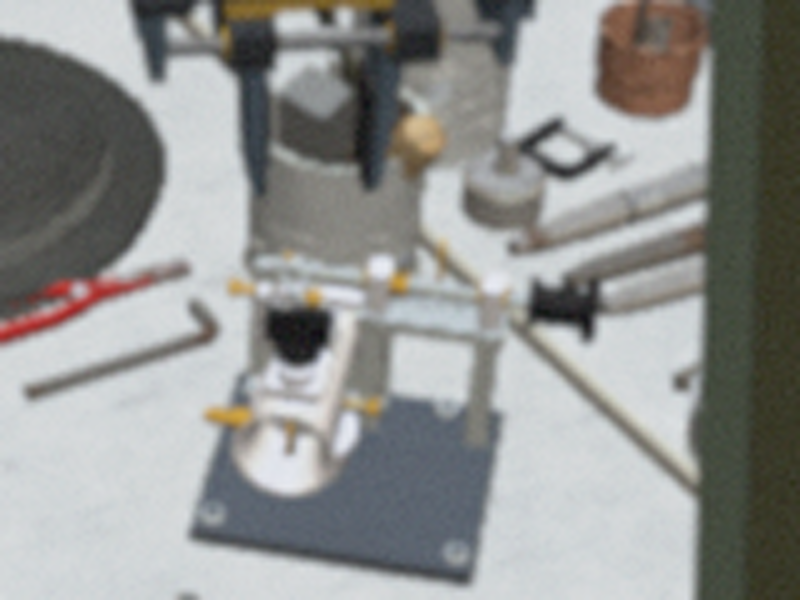

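Call:
step_arm(plan=[0.78,3.46,0,0,0,0,0.78,3.46,0,0,0,0,0.78,3.46,0,0,0,0,0.78,3.46,0,0,0,0,0,0,0,0,0,-0.12], hand=5.4)

```text
time_s: 10.98
ee_pos: [468.4, -109.0, 224.9]
ee_rot: [179.8, -0.0, -16.3]
force: [-0.5, 0.0, -0.2]
gripper_width: 54.1
gripper_force: 0.0
```

Call:
step_arm(plan=[0,0,0,0,0,-0.12,0,0,0,0,0,-0.12,0,0,0,0,0,-0.12,0,0,0,0,0,-0.12,0,0,0,0,0,-0.12])

```text
time_s: 11.4
ee_pos: [469.4, -104.2, 224.8]
ee_rot: [180.0, 0.0, 18.6]
force: [0.2, 0.8, 0.2]
gripper_width: 54.1
gripper_force: 0.0
```

Call:
step_arm(plan=[0,0,0,0,0,-0.12,0,0,0,0,0,-0.12,0,0,0,0,0,-0.12,0,0,0,0,0,-0.12,0,0,0,0,0,-0.05])

```text
time_s: 11.82
ee_pos: [469.4, -104.1, 224.8]
ee_rot: [-180.0, 0.0, 48.9]
force: [-0.6, -1.0, 0.4]
gripper_width: 54.1
gripper_force: 0.0
```

```bash
python3 - <<'E'
from h import *
v=np.load("v.npy"); g=S(v,(-117,-46,104));
q=[]
for i in range(4):
    p=viewer.grab_frame("scene")
    for k in("pull_grip","pointer_tip","index_tip","choke_grip"):
        r=viewer.pinpoint(k,p)
        if r: print(k,round(r[0]["score"],2),r[0]["location"])
print(proj(p,S(v,P["pull_grip"])),proj(p,S(v,(-43,-46,120))),proj(p,S(v,(-63,-46,120))))
print(togo([g[0],g[1],99],48.6))
i=p["img"][195:255,350:430,::-1]; a=cv2.resize(i,None,fx=10,fy=10,interpolation=cv2.INTER_CUBIC)
cv2.imwrite("pics/s1.png",a)
t=cv2.imread("pics/top0.png")[240:300,370:450]; cv2.imwrite("pics/t1.png",cv2.resize(t,None,fx=10,fy=10,interpolation=cv2.INTER_CUBIC))
E
```

```text
pull_grip 0.75 [413.5, 226.5]
pointer_tip 0.77 [381.1, 217.3]
choke_grip 0.5 [364.0, 229.4]
pull_grip 0.76 [415.2, 227.8]
pointer_tip 0.71 [384.6, 214.7]
choke_grip 0.62 [363.4, 230.7]
pull_grip 0.52 [412.3, 227.4]
pointer_tip 0.55 [379.3, 217.8]
choke_grip 0.45 [361.0, 228.1]
pull_grip 0.81 [414.7, 225.3]
pointer_tip 0.52 [379.9, 215.9]
choke_grip 0.73 [363.6, 261.3]
[413.41867455 226.41087662] [382.77529023 217.14934402] [390.65325806 218.19622276]
(array([ 0.46, -0.  , 12.6 ]), array([0.   , 0.   , 0.001]), array([ 469.7, -104. ,  225. ]), array([179.99,   0.  ,  48.63]))
```

View pics/s1.png

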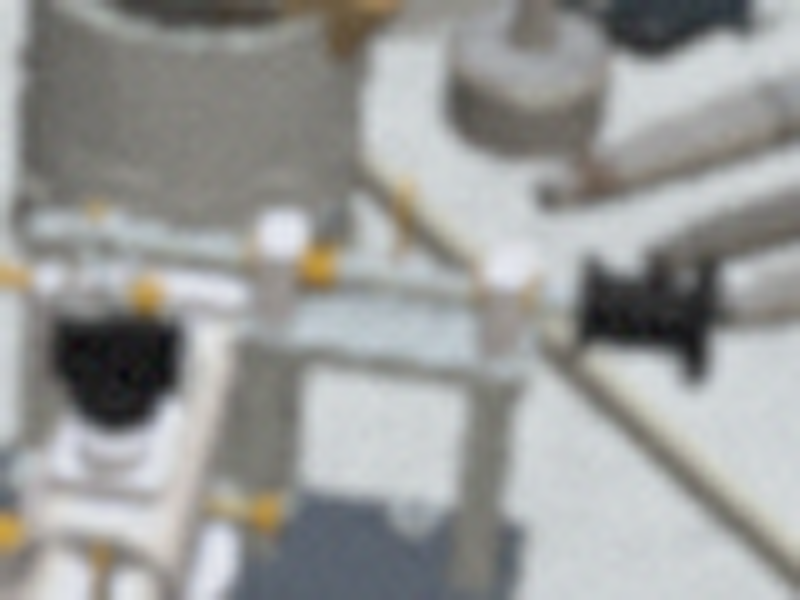

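View pics/t1.png

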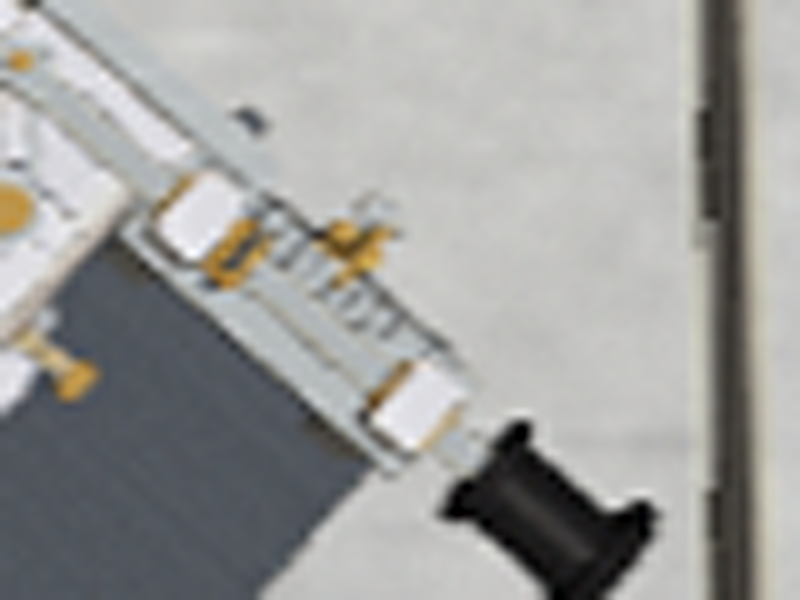

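```bash
python3 - <<'E'
from h import *
v=np.load("v.npy"); 
T=viewer.grab_frame("top"); Q=viewer.grab_frame("scene")
for p,l in((T,(393.8,265)),(T,(404.2,268.7)),(Q,(383,216.5)),(Q,(390.1,220)),(Q,(390.3,218))): print(inv(v,atz(p,l,120)).round(1))
a=proj(Q,S(v,(-40,-46,120)));b=proj(Q,S(v,(-60,-46,120)));print(a,b)
E
```

```text
[-40.8 -44.3 120. ]
[-61.5 -52.2 120. ]
[-43.2 -48.9 120. ]
[-62.6 -38.  120. ]
[-62.  -46.6 120. ]
[381.597128   216.99278169] [389.46894477 218.03884303]
```

Call:
step_arm(plan=[0.23,0,2.5,0,0,0,0.23,0,2.5,0,0,0,0,0,2.5,0,0,0,0,0,1.5,0,0,0,0,0,1,0,0,0])

```text
time_s: 13.33
ee_pos: [471.7, -100.2, 123.0]
ee_rot: [-179.8, 0.1, 48.6]
force: [0.5, 0.6, 0.7]
gripper_width: 54.0
gripper_force: 0.0
```

Call:
step_arm(plan=[0,0,0.7,0,0,0,0,0,0.7,0,0,0,0,0,0.7,0,0,0,0,0,0.5,0,0,0])

```text
time_s: 13.67
ee_pos: [472.9, -100.6, 98.6]
ee_rot: [180.0, -0.0, 48.6]
force: [-0.8, -0.1, -0.6]
gripper_width: 53.6
gripper_force: 0.0
```

Call:
step_arm(plan=[0,0,0,0,0,0,0,0,0,0,0,0,0,0,0,0,0,0,0,0,0,0,0,0,0,0,0,0,0,0], hand=1, newtons=15)

```text
time_s: 14.08
ee_pos: [471.6, -99.3, 99.2]
ee_rot: [-179.8, -0.0, 48.6]
force: [-2.7, 5.1, 3.8]
gripper_width: 25.3
gripper_force: 15.6
```

Call:
step_arm(plan=[0,0,0,0,0,0,0,0,0,0,0,0])

```text
time_s: 14.25
ee_pos: [471.6, -99.3, 99.2]
ee_rot: [-179.8, -0.0, 48.6]
force: [-2.5, 4.6, 2.6]
gripper_width: 25.8
gripper_force: 15.6
```

Call:
step_arm(plan=[0,-0.1,0,0,0,0,-0.2,0,0,0,0,0,-0.3,0,0,0,0,0,-0.3,0,0,0,0,0,-0.2,0,0,0,0,0], newtons=45)

```text
time_s: 14.67
ee_pos: [465.6, -105.9, 99.2]
ee_rot: [-179.9, -0.2, 48.5]
force: [1.1, 8.6, 1.1]
gripper_width: 24.0
gripper_force: 46.3
```

Call:
step_arm(plan=[-0.3,0,0,0,0,0,-0.3,0,0,0,0,0,-0.2,0,0,0,0,0,0,0,0,0,0,0])

```text
time_s: 15.0
ee_pos: [460.5, -111.6, 99.3]
ee_rot: [-179.9, -0.2, 48.5]
force: [1.5, 9.0, 2.4]
gripper_width: 24.4
gripper_force: 46.4
```

```bash
python3 - <<'E'
from h import *
v=np.load("v.npy"); s=sensors.state(); print(inv(v,s["ee_pos"]),inv([0,0,v[2]],s["force"]),s["gripper_width"])
for i in range(3):
    p=viewer.grab_frame("scene")
    for k in("pull_grip","pointer_tip","index_tip"):
        r=viewer.pinpoint(k,p)
        if r: print(k,round(r[0]["score"],2),r[0]["location"],inv(v,atz(p,r[0]["location"],104 if k[1]=="u" else 120)).round(1))
i=p["img"][195:255,350:430,::-1]; cv2.imwrite("pics/s2.png",cv2.resize(i,None,fx=10,fy=10,interpolation=cv2.INTER_CUBIC))
E
```

```text
[-133.47624498  -44.11320677   99.2593944 ] [7.78439606 4.83301107 2.38925479] 24.431247220409457
pull_grip 0.53 [418.4, 225.9] [-134.1  -51.   104. ]
pointer_tip 0.71 [385.8, 216.0] [-49.8 -52.7 120. ]
pull_grip 0.65 [422.8, 226.8] [-145.2  -49.7  104. ]
pointer_tip 0.61 [387.0, 215.3] [-52.4 -56.4 120. ]
pull_grip 0.58 [419.7, 227.7] [-137.9  -44.1  104. ]
pointer_tip 0.54 [386.3, 215.6] [-50.9 -54.7 120. ]
```

View pics/s2.png

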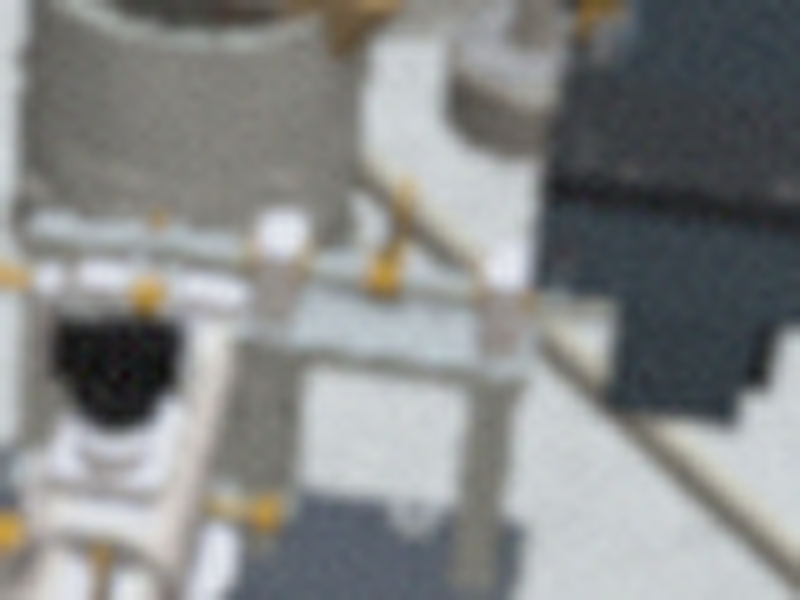

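Call:
step_arm(plan=[-0.15,0,0,0,0,0,-0.1,0,0,0,0,0,0,0,0,0,0,0,0,0,0,0,0,0])

```text
time_s: 15.93
ee_pos: [459.0, -113.2, 99.2]
ee_rot: [-179.9, -0.2, 48.5]
force: [0.7, 9.8, 1.6]
gripper_width: 24.3
gripper_force: 46.5
```

```bash
python3 - <<'E'
from h import *
v=np.load("v.npy"); s=sensors.state(); print(inv(v,s["ee_pos"]),inv([0,0,v[2]],s["force"]),s["gripper_width"])
A=[]
for i in range(8):
    p=viewer.grab_frame("scene"); A.append(p["img"].astype(float))
i=np.mean(A,0).astype(np.uint8)[200:237,372:412,::-1]; a=cv2.resize(i,None,fx=10,fy=16,interpolation=cv2.INTER_CUBIC)
t=viewer.grab_frame("top"); b=cv2.resize(t["img"][245:282,380:420,::-1],None,fx=10,fy=16,interpolation=cv2.INTER_CUBIC)
cv2.imwrite("pics/s3.png",np.hstack([a,b]))
E
```

```text
[-135.63985599  -44.08260742   99.24143574] [7.83609703 5.9192509  1.64977434] 24.338789195580524
```

View pics/s3.png

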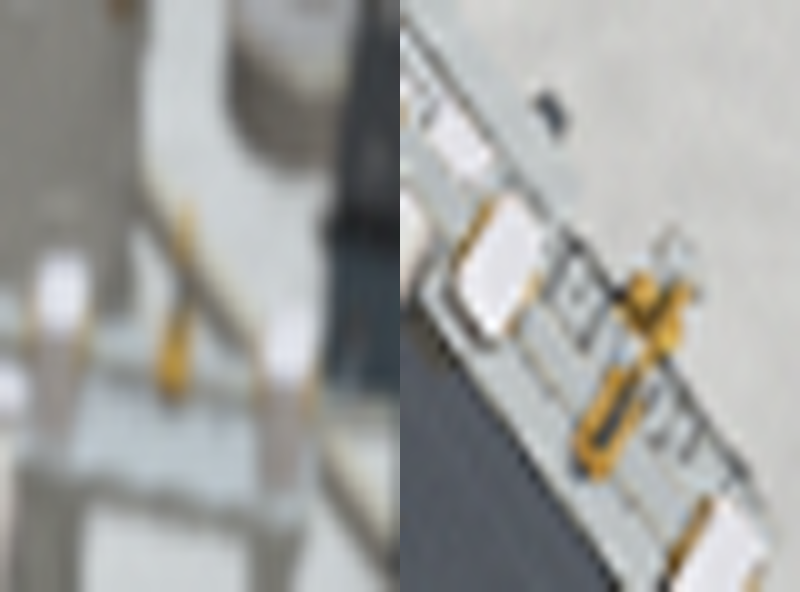

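```bash
python3 - <<'E'
from h import *
v=np.load("v.npy"); p=viewer.grab_frame("top"); c=p["img"][245:282,380:420].astype(int)
for x,y in((632,380),(616,410),(600,440),(642,352),(655,330)): print(x,y,inv(v,atz(p,(379.5+(x-400)/10,244.5+y/16),120)).round(1))
for k in("pointer_tip","index_tip"):
    for i in range(4):
        p=viewer.grab_frame("top"); r=viewer.pinpoint(k,p)
        if r: print(k,round(r[0]["score"],2),inv(v,atz(p,r[0]["location"],120)).round(1))
E
```

```text
632 380 [-58.6 -50.9 120. ]
616 410 [-58.6 -45.9 120. ]
600 440 [-58.5 -40.9 120. ]
642 352 [-57.9 -54.9 120. ]
655 330 [-58.1 -58.7 120. ]
pointer_tip 0.63 [ -1.3  27.9 120. ]
pointer_tip 0.55 [-63.1 -51.2 120. ]
pointer_tip 0.59 [-65. -52. 120.]
pointer_tip 0.71 [-65.6 -49.7 120. ]
index_tip 0.41 [-63.4 -45.4 120. ]
index_tip 0.4 [-66.6 -52.3 120. ]
index_tip 0.41 [-59.7 -49.9 120. ]
index_tip 0.44 [-64.4 -47.3 120. ]
```

Call:
step_arm(plan=[0,0,0,0,0,0,0,0,0,0,0,0,0,0,0,0,0,0,0,0,0,0,0,0])

```text
time_s: 17.57
ee_pos: [459.1, -113.2, 99.2]
ee_rot: [-179.9, -0.2, 48.5]
force: [2.0, 9.4, 1.4]
gripper_width: 24.4
gripper_force: 46.5
```

```bash
python3 -c "
from h import *
print(sensors.state()['gripper_force'],env.job_done())"
```

```text
the job is handed in; nothing more can be done
46.5073598921299 None
```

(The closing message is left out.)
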